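# Make up two kiln-test kits

### The arm

A 7-joint arm with a two-finger parallel gripper is mounted at the origin on the work surface; the furniture and walls round the work are solid. World frame = base frame: x ahead of the robot, y to its left, z up, the work surface at z = 0. Lengths are in m, angles in rad, forces in N, time in s.
With the tool pointing down it reaches from about 0.425 to 0.925 m from the base axis. Payload 6.8 kg.
Tool frame: the origin (TCP) lies on the mounting face of the last link; the fingertips stand 173 mm ahead of it and the grasp point (between the pads) lies 155 mm ahead of it; y points along the fingers, x is the direction in which the jaws open and shut, and the axes are right-handed (so a half turn about y gives the same grasp; the last joint's range is limited). The gripper opens to 85 mm and grips with 20 to 120 N. Pads are 22 mm wide; open, the fingers measure 114 mm over their backs; the gripper's body (76 mm by 85 mm) begins 54 mm behind the grasp point. The pads swing forward as they close: fully open they stand 13 mm farther back than shut.
Start: joints at [-1.423, 0.477, 0.022, 1.555, -0.011, 1.109, -0.083], TCP at [0.171, 0.653, 0.405] pointing down, gripper open.
Joint ranges: [-2.96, 2.96], [-0.34, 2.1], [-1.41, 1.46], [0.24, 2.44], [-1.37, 4.51], [0.17, 1.92], [-2.96, 2.96]. Speed limits (rad/s): [2.39, 2.39, 3.14, 3.14, 3.14, 3.14, 3.14].

### API

Orientations are given as a rotation vector (axis times angle).
In Python, from bench import r gives the robot as it stands.
- The arm moves only by the tool step_arm, never from a script. Its arguments are lists of equal length, an entry for each row: "xyz": the shift along the tool's x, y, z scaled (see below), a list of three; "rotation": the turn, a rotation vector about the tool's x, y, z scaled (see below), a list of three. A call has 1 to 20 rows; each row is the pose to reach, as a shift and turn from the pose measured when the call began, along the tool's axes at that moment; what a row does not reach only later rows make up. The controller multiplies each number of a shift by 30 cm and each number of a turn by 90 degrees. A row lasts 1/8 s, in which the tool goes at most 62.5 mm and 10.7 degrees, less where a joint would pass 70% of its speed; a pose out of reach is approached as far as the arm can. A call with a number of a shift or a turn outside -1 to 1 is refused whole. A call with a gripper value outside its range is refused whole. "grip" is the closure, from 0 (fully open) to 1 (shut), set as the call begins (left out, the last holds). The fingers move at their own pace and stop on an object; "force" is the grip in N (left out, the last holds). Time passes only in rows, so rows that repeat a pose let the fingers close. It gives the time, the measured TCP pose, the force and the opening at its end, in the units of the state.
- r.get_obs(): the state, without advancing time (a new reading comes with each control period).
- r.grab_frame(name): name is "side" or "top" or "wrist"; returns a dict with "pixels" (420x560x3 uint8, red, green, blue), "fx", "fy", "cx", "cy" (pixels), "position" and "attitude" of the camera in the world; the wrist camera has in their place "mount" (4x4, takes a point from camera to tool coordinates, whose origin is the TCP and whose axes are the tool frame's). Camera axes: x right, y down, z forward; pixel columns grow to the right and rows downward; lengths in m; the calibration is good to about 2 mm. A picture is of the moment at which its call begins: read the wrist's pose just before it. There is no depth.
- r.hand_in(): hands the job in, once; it reports no verdict.
The state is a dict: "clock": time; "joints": joint angles; "qvel": joint speeds; "tau": joint torques, N m; "tcp_pos": TCP position; "orientation": TCP orientation; "contact_force": force on the tool from outside, world axes, zero at the start; "moment": the same for the moment, N m; "grip_width": finger opening in m.
Only numpy, scipy, OpenCV 4.12 (cv2) and the standard library are available. Lean on these libraries where they do the work, as an engineer would, in place of code of your own. Each camera call takes 0.05 s, during which the arm holds its last target.

### The job

Make up the two kiln-test kits. In the green tray stand the white round kiln prop and the terracotta square one; in the white tray stand the short dark grey prop, fill the space left beside it with the wooden spacer block, and lay the beige test tile flat and centred on top of the block, its long side along the tray. Everything stands upright inside its tray, on the tray's floor, apart from the tile on its block. Leave the teal tile where it lies.

Things in the scene. Friction and masses are not known exactly. Their poses are not given: they have to be found in the camera images.
- green_tray: Green shallow plastic tray, fixed to the table, 114 mm long (its y axis) by 58 mm wide (its x axis), with a small lip at each end. Walls 5 mm thick and 14 mm high, floor 5 mm thick; inside 104 by 48 mm, open above, no divider: two things stand in it side by side along its length, each about 26 mm from the middle. Origin: centre of its underside, on the table.
- white_tray: White shallow plastic tray, fixed to the table, 114 mm long (its y axis) by 58 mm wide (its x axis), with a small lip at each end. Walls 5 mm thick and 14 mm high, floor 5 mm thick; inside 104 by 48 mm, open above, no divider: two things stand in it side by side along its length, each about 26 mm from the middle. Origin: centre of its underside, on the table.
- white_prop: Kiln prop: white glazed round post, 34 mm in diameter, 56 mm high, with a dark spot (bore) on top; about 0.08 kg, stands upright. Origin: centre of its underside, z up.
- terracotta_prop: Kiln prop: terracotta square post, 36 by 36 mm, 56 mm high, sides along its x and y axes, with a dark spot (bore) on top; about 0.08 kg, stands upright. Origin: centre of its underside, z up.
- grey_prop: Kiln prop: dark grey round post, 34 mm in diameter, 44 mm high, with a dark spot (bore) on top; about 0.08 kg, stands upright. Origin: centre of its underside, z up.
- block: Pale wooden spacer block, 36 mm (its x axis) by 42 mm (its y axis) by 50 mm high, about 0.06 kg. Origin: centre of its underside, z up. Grip across the 36 mm.
- tile: Beige glazed test tile lying flat, 40 mm (its x axis) by 60 mm (its y axis) by 9 mm thick, 0.045 kg. Origin: centre of its underside, z up. Grip across the 40 mm. All the loose things stand close together with their x axes pointing roughly away from the robot: the room for the fingers is in front of and behind each, rather than beside it.
- teal_tile: Dark teal test tile lying flat on the far side of the pail from the other things, 40 by 60 by 9 mm, origin at the centre of its underside. Spare, in neither kit: leave it. An open tool chest, lid up to 0.36 m, stands on the table to the left of the robot base, within reach of a swinging upper arm, and a pail 190 mm high straight ahead; an open carton stands to the right of the loose things.

How it is judged:
At the end, for the whole second after the job is handed in: White and terracotta props stand upright (0.1 rad) on the floor inside the green tray, grey prop and block on the floor inside the white tray; the tile lies flat on the block, centred within 12 mm, long side along the tray within 0.3 rad; teal tile not moved over 30 mm; all released and at rest (x of white_prop in the frame of green_tray between -0.013 and 0.013 m and y of white_prop in the frame of green_tray between -0.04 and 0.04 m and z of white_prop in the frame of green_tray between 0.002 and 0.009 m and angle between each of white_prop, terracotta_prop, grey_prop, block, tile's own z axis and vertical below 0.1 rad and linear speed of each of white_prop, terracotta_prop, grey_prop, block, tile below 0.02 m/s and x of terracotta_prop in the frame of green_tray between -0.013 and 0.013 m and y of terracotta_prop in the frame of green_tray between -0.04 and 0.04 m and z of terracotta_prop in the frame of green_tray between 0.002 and 0.009 m and x of grey_prop in the frame of white_tray between -0.013 and 0.013 m and y of grey_prop in the frame of white_tray between -0.04 and 0.04 m and z of grey_prop in the frame of white_tray between 0.002 and 0.009 m and x of block in the frame of white_tray between -0.013 and 0.013 m and y of block in the frame of white_tray between -0.038 and 0.038 m and z of block in the frame of white_tray between 0.002 and 0.009 m and horizontal distance between tile and block below 0.012 m and z of tile in the frame of block between 0.047 and 0.053 m and angle between the y axis of tile and the y axis of white_tray, either way round below 0.3 rad and distance of teal_tile from where it was at the start of the episode below 0.03 m); the robot touches nothing.
It fails at once if the teal tile is moved (distance of teal_tile from where it was at the start of the episode above 0.03 m).
It also fails if it takes over 109 s, if anything falls off the work surface, if the arm or the gripper's body presses on something with over 40 N, if the wrist force passes 120 N, or if a joint passes its speed limit or range.

## Working session

There is one attempt and no reset: what is moved stays moved. The work goes in short steps, Python scripts to look and compute and a tool call to move; the robot and the scene stay as the last step left them, time stands still between calls to the robot, and variables do not carry over. Pictures are saved under pics/ and viewed, and the job is handed in when it is done.

Besides the shell and the picture viewer there is one more tool, called after "Call:" in YAML: its name, and indented under it one key for each argument. step_arm: Moves the arm, as the interface text tells. Its arguments: {"type":"object","properties":{"xyz":{"type":"array"},"rotation":{"type":"array"},"grip":{"type":"number"},"force":{"type":"number"}},"required":["xyz","rotation"]}

```bash
mkdir -p pics; ls; python3 - <<'E'
from bench import r
import cv2,numpy as np
print(r.get_obs())
for n in ["side","top","wrist"]:
    f=r.grab_frame(n); cv2.imwrite(f"pics/{n}0.png",f["pixels"][:,:,::-1])
    print({k:v for k,v in f.items() if k!="pixels"})
E
```

```text
pics
{'clock': 0.0, 'joints': array([-1.42308741,  0.47780384,  0.0223253 ,  1.55646801, -0.01151142,
        1.1092731 , -0.08311057]), 'qvel': array([-1.90792237e-03,  2.16459634e-04, -1.18788362e-03, -9.74856063e-04,
        9.96146939e-04, -1.19594659e-03, -8.88027195e-05]), 'tau': array([-4.50796433e-04, -5.96455586e+01,  1.60763439e+00, -2.81189060e+01,
        1.24753907e-02,  9.52688337e-03,  3.06580012e-05]), 'tcp_pos': array([0.17070633, 0.65277006, 0.40371564]), 'orientation': array([-1.32064629, -1.0177689 ,  1.0200501 ]), 'contact_force': array([-0.69215633, -0.64941451,  0.71226407]), 'moment': array([ 0.02465969, -0.06539587, -0.04021203]), 'grip_width': 0.08496496509341941}
{'fx': 515.4249425579573, 'fy': 515.4249425579573, 'cx': 281.45735469191266, 'cy': 207.16347070675002, 'position': array([ 0.49435085, -0.99361937,  0.9304798 ]), 'attitude': array([-2.31881084e+00, -7.21915622e-02,  6.37744159e-04])}
{'fx': 433.99571451610467, 'fy': 433.99571451610467, 'cx': 276.6045480015015, 'cy': 206.07339938455152, 'position': array([ 0.24792723, -0.03239759,  1.06562262]), 'attitude': array([-2.10947753,  2.15874067, -0.20565246])}
{'fx': 351.4315074503466, 'fy': 351.4315074503466, 'cx': 273.3743615322095, 'cy': 205.08188387182923, 'mount': array([[ 9.99999147e-01, -1.30410245e-03,  7.65880370e-05,
        -1.15871206e-04],
       [-4.62910898e-04, -2.98921497e-01,  9.54277593e-01,
         3.09190319e-02],
       [-1.22158193e-03, -9.54276814e-01, -2.98921845e-01,
         7.63294851e-02],
       [ 0.00000000e+00,  0.00000000e+00,  0.00000000e+00,
         1.00000000e+00]])}
```

View pics.

View pics/side0.png

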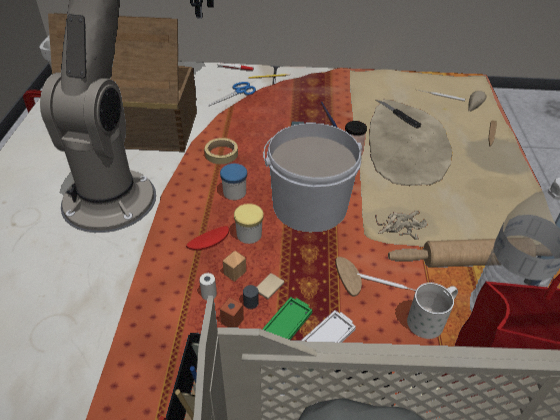

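View pics/top0.png

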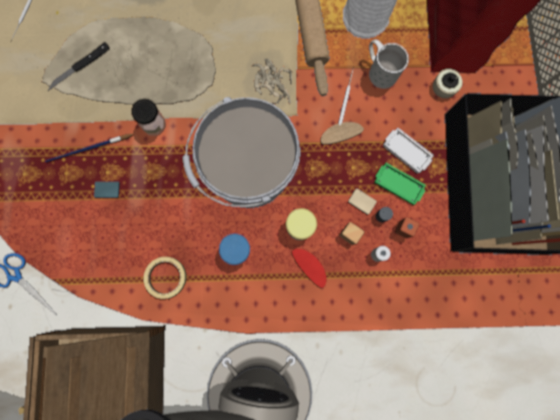

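View pics/wrist0.png

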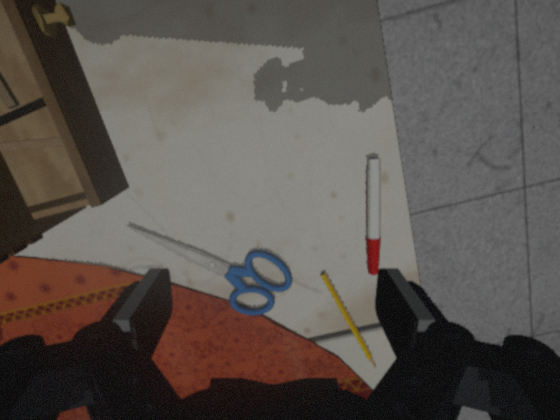

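```bash
python3 - <<'E'
from bench import r
from scipy.spatial.transform import Rotation as R
import numpy as np
print(R.from_rotvec(r.get_obs()['orientation']).as_matrix().round(3)); print(r.get_obs()['clock'])
E
```

```text
[[ 0.253 -0.    -0.967]
 [ 0.967 -0.001  0.253]
 [-0.001 -1.    -0.   ]]
0.15
```

```bash
cat > h.py <<'E'
import numpy as np, cv2
from scipy.spatial.transform import Rotation as R
def cam(f,obs=None):
    K=np.array([[f['fx'],0,f['cx']],[0,f['fy'],f['cy']],[0,0,1]])
    if 'mount' in f:
        T=np.eye(4);T[:3,:3]=R.from_rotvec(obs['orientation']).as_matrix();T[:3,3]=obs['tcp_pos']
        M=T@f['mount']; return K,M[:3,:3],M[:3,3]
    return K,R.from_rotvec(f['attitude']).as_matrix(),np.array(f['position'])
def onplane(c,uv,z):
    K,A,p=c; uv=np.atleast_2d(uv)
    d=(A@np.linalg.inv(K)@np.c_[uv,np.ones(len(uv))].T).T
    return p+d*((z-p[2])/d[:,2])[:,None]
def proj(c,P):
    K,A,p=c; q=(K@A.T@(np.atleast_2d(P)-p).T).T
    return q[:,:2]/q[:,2:]
def tgt_rot(yaw):
    # tool x (jaw) at azimuth yaw, tool y down
    x=np.array([np.cos(yaw),np.sin(yaw),0]);y=np.array([0,0,-1.]);return np.c_[x,y,np.cross(x,y)]
def rel(obs,xyz,yaw):
    R0=R.from_rotvec(obs['orientation']).as_matrix()
    d=R0.T@(np.array(xyz)-obs['tcp_pos'])/0.3
    w=R.from_matrix(R0.T@tgt_rot(yaw)).as_rotvec()/(np.pi/2)
    return d.round(3).tolist(),w.round(3).tolist()
def go(*targets):
    from bench import r
    o=r.get_obs()
    for t in targets: print(t, *rel(o,t[:3],t[3]))
def st():
    from bench import r
    o=r.get_obs();M=R.from_rotvec(o['orientation']).as_matrix()
    print('t',o['clock'],'tcp',o['tcp_pos'].round(4),'yaw',round(np.arctan2(M[1,0],M[0,0]),4),'f',o['contact_force'].round(1),'w',round(o['grip_width'],4),'q',o['joints'].round(2))
E
python3 - <<'E'
from h import *
from bench import r
f=r.grab_frame("top"); c=cam(f)
im=f['pixels'][:,:,::-1].copy()
cv2.imwrite("pics/topz.png",cv2.resize(im[120:290,290:490],None,fx=4,fy=3.5,interpolation=cv2.INTER_CUBIC)[:600])
for n,uv,z in [("pail",(247,150),.19),("pailL",(188,150),.19),("pailR",(300,150),.19),("pailB",(247,205),.19),("wp",(382,254),.056),("tp",(408,227),.056),("gp",(385,214),.044),("bl",(352,233),.05),("tile",(361,202),.009),("gt",(400,184),.01),("wt",(408,150),.01),("teal",(107,189),.009),("cartonTL",(447,97),.1),("cartonBL",(450,250),.1),('yellow',(301,224),.06),('red',(310,267),.02),('chest',(163,330),.1)]:
    p=onplane(c,uv,z)[0]; print(n,p.round(3),np.hypot(p[0],p[1]).round(3),np.arctan2(p[1],p[0]).round(3))
E
```

```text
pail [0.527 0.013 0.19 ] 0.527 0.024
pailL [0.529 0.136 0.19 ] 0.546 0.252
pailR [ 0.524 -0.098  0.19 ] 0.533 -0.186
pailB [0.409 0.014 0.19 ] 0.409 0.035
wp [ 0.311 -0.291  0.056] 0.426 -0.751
tp [ 0.373 -0.356  0.056] 0.516 -0.763
gp [ 0.407 -0.307  0.044] 0.51 -0.647
bl [ 0.363 -0.225  0.05 ] 0.427 -0.555
tile [ 0.444 -0.259  0.009] 0.514 -0.528
gt [ 0.487 -0.36   0.01 ] 0.606 -0.635
wt [ 0.575 -0.387  0.01 ] 0.693 -0.591
teal [0.491 0.37  0.009] 0.615 0.646
cartonTL [ 0.677 -0.46   0.1  ] 0.818 -0.597
cartonBL [ 0.314 -0.432  0.1  ] 0.534 -0.943
yellow [ 0.385 -0.105  0.06 ] 0.399 -0.265
red [ 0.287 -0.125  0.02 ] 0.313 -0.412
chest [0.157 0.202 0.1  ] 0.256 0.909
```

View pics/topz.png

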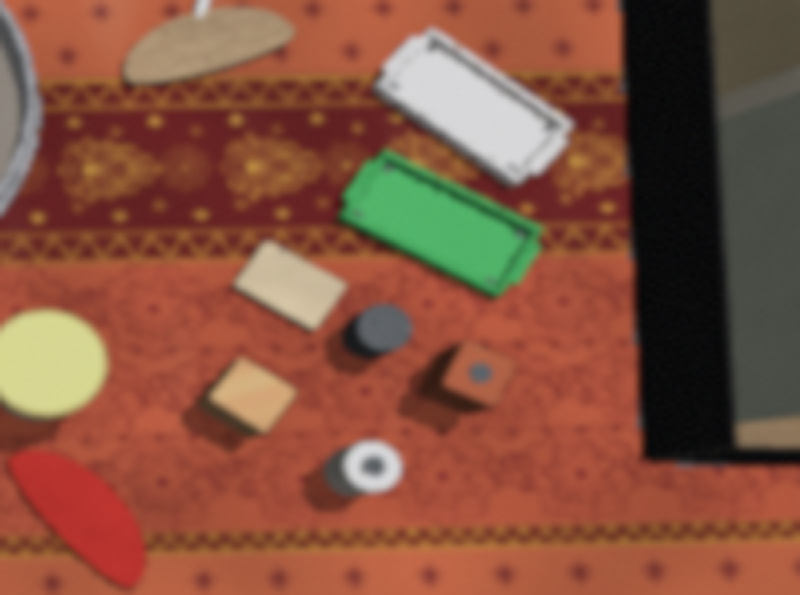

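```bash
cat >> h.py <<'E'
def arc(az,r,z): return (r*np.cos(az),r*np.sin(az),z,az)
E
python3 - <<'E'
from h import *
go(*[arc(a,.64,.43) for a in (1.2,1.1,1.0,.9)])
E
```

```text
(np.float64(0.23190896286507112), np.float64(0.5965050150190249), 0.43, 1.2) [-0.13, -0.086, -0.245] [0.0, 0.073, -0.001]
(np.float64(0.2903015177123695), np.float64(0.5703727104393187), 0.43, 1.1) [-0.165, -0.086, -0.455] [0.0, 0.137, -0.001]
(np.float64(0.3457934757556095), np.float64(0.5385414302770538), 0.43, 1.0) [-0.221, -0.086, -0.661] [0.0, 0.201, -0.001]
(np.float64(0.3978303796932252), np.float64(0.5013292221615894), 0.43, 0.9) [-0.297, -0.086, -0.86] [0.0, 0.264, -0.001]
```

Call:
step_arm:
  xyz:
    - [-0.13,-0.086,-0.245]
    - [-0.13,-0.086,-0.245]
    - [-0.165,-0.086,-0.455]
    - [-0.22,-0.086,-0.66]
    - [-0.3,-0.086,-0.86]
    - [-0.3,-0.086,-0.86]
  rotation:
    - [0,0.073,0]
    - [0,0.073,0]
    - [0,0.137,0]
    - [0,0.2,0]
    - [0,0.264,0]
    - [0,0.264,0]
  grip: 0
  force: 40

```text
clock: 0.95
tcp_pos: [0.4029, 0.496, 0.4302]
orientation: [-1.461, -0.696, 0.695]
contact_force: [-0.4, 0.0, -0.4]
grip_width: 0.0856
```

```bash
python3 - <<'E'
from h import *
st()
go(*[arc(a,.62,.44) for a in (.75,.6,.45)])
E
```

```text
t 0.95 tcp [0.4029 0.496  0.4302] yaw 0.8904 f [-0.4  0.  -0.4] w 0.0856 q [-1.13  0.4   0.19  1.63 -0.08  1.12 -0.03]
(np.float64(0.45364709870176895), np.float64(0.42261603121446717), 0.44, 0.75) [-0.084, -0.031, -0.286] [0.002, 0.089, -0.0]
(np.float64(0.5117080812440006), np.float64(0.3500783335049219), 0.44, 0.6) [-0.15, -0.03, -0.588] [0.003, 0.185, -0.0]
(np.float64(0.5582772034586597), np.float64(0.26967863114896273), 0.44, 0.45) [-0.261, -0.029, -0.877] [0.003, 0.28, 0.0]
```

Call:
step_arm:
  xyz:
    - [-0.084,-0.03,-0.286]
    - [-0.084,-0.03,-0.286]
    - [-0.15,-0.03,-0.588]
    - [-0.15,-0.03,-0.588]
    - [-0.26,-0.03,-0.877]
    - [-0.26,-0.03,-0.877]
  rotation:
    - [0,0.09,0]
    - [0,0.09,0]
    - [0,0.185,0]
    - [0,0.185,0]
    - [0,0.28,0]
    - [0,0.28,0]

```text
clock: 1.7
tcp_pos: [0.5594, 0.2672, 0.4404]
orientation: [-1.547, -0.353, 0.349]
contact_force: [0.4, -0.0, 0.1]
grip_width: 0.0852
```

```bash
python3 - <<'E'
from h import *
st()
go(*[arc(a,.61,.45) for a in (.3,.15,-.02)])
E
```

```text
t 1.7 tcp [0.5594 0.2672 0.4404] yaw 0.4472 f [ 0.4 -0.   0.1] w 0.0852 q [-0.82  0.37  0.37  1.67 -0.14  1.13  0.03]
(np.float64(0.5827552583666197), np.float64(0.1802673260634171), 0.45, 0.3) [-0.055, -0.031, -0.295] [0.003, 0.094, 0.001]
(np.float64(0.6031503575409858), np.float64(0.09115726080889552), 0.45, 0.15) [-0.122, -0.029, -0.592] [0.003, 0.189, 0.001]
(np.float64(0.6098780040666124), np.float64(-0.01219918668293318), 0.45, -0.02) [-0.251, -0.028, -0.913] [0.003, 0.297, 0.001]
```

Call:
step_arm:
  xyz:
    - [-0.055,-0.03,-0.295]
    - [-0.055,-0.03,-0.295]
    - [-0.122,-0.03,-0.592]
    - [-0.122,-0.03,-0.592]
    - [-0.25,-0.03,-0.913]
    - [-0.25,-0.03,-0.913]
  rotation:
    - [0,0.094,0]
    - [0,0.094,0]
    - [0,0.19,0]
    - [0,0.19,0]
    - [0,0.297,0]
    - [0,0.297,0]

```text
clock: 2.45
tcp_pos: [0.6101, -0.0141, 0.4506]
orientation: [-1.575, 0.014, -0.019]
contact_force: [-0.2, -0.6, -0.6]
grip_width: 0.0854
```

```bash
python3 - <<'E'
from h import *
st()
go(*[arc(a,.59,.45) for a in (-.15,-.3,-.45)])
E
```

```text
t 2.45 tcp [ 0.6101 -0.0141  0.4506] yaw -0.021 f [-0.2 -0.6 -0.6] w 0.0854 q [-0.5   0.36  0.55  1.69 -0.2   1.14  0.09]
(np.float64(0.5833749359822649), np.float64(-0.08816849815942353), 0.45, -0.15) [-0.084, 0.003, -0.249] [0.003, 0.082, 0.002]
(np.float64(0.5636485285841075), np.float64(-0.1743569219301903), 0.45, -0.3) [-0.144, 0.004, -0.537] [0.002, 0.178, 0.002]
(np.float64(0.5312637903880794), np.float64(-0.25662966512562585), 0.45, -0.45) [-0.246, 0.005, -0.814] [0.002, 0.273, 0.003]
```

Call:
step_arm:
  xyz:
    - [-0.084,0,-0.249]
    - [-0.084,0,-0.249]
    - [-0.144,0,-0.537]
    - [-0.144,0,-0.537]
    - [-0.246,0,-0.814]
    - [-0.246,0,-0.814]
    - [-0.246,0,-0.814]
  rotation:
    - [0,0.082,0]
    - [0,0.082,0]
    - [0,0.178,0]
    - [0,0.178,0]
    - [0,0.273,0]
    - [0,0.273,0]
    - [0,0.273,0]

```text
clock: 3.32
tcp_pos: [0.5306, -0.2578, 0.4516]
orientation: [-1.545, 0.351, -0.357]
contact_force: [0.8, 0.1, 0.5]
grip_width: 0.0852
```

```bash
python3 - <<'E'
from h import *
from bench import r
st()
o=r.get_obs();f=r.grab_frame("wrist")
cv2.imwrite("pics/w1.png",f['pixels'][:,:,::-1]); import pickle; pickle.dump((o,f),open("w1.pkl","wb"))
E
```

```text
t 3.325 tcp [ 0.5306 -0.2578  0.4516] yaw -0.4511 f [0.8 0.1 0.5] w 0.0852 q [-0.21  0.35  0.72  1.75 -0.25  1.13  0.14]
```

View pics/w1.png

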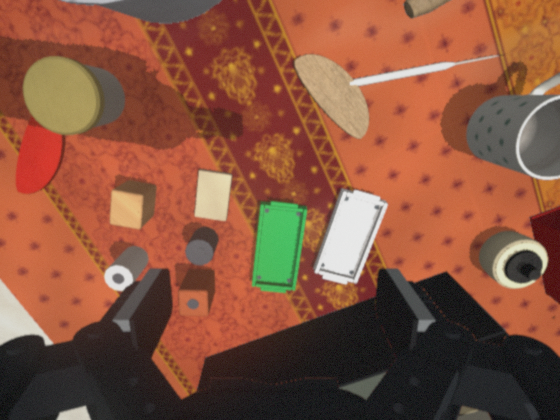

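```bash
cat >> h.py <<'E'
def tri(c1,u1,c2,u2):
    def ray(c,u):
        K,A,p=c; d=A@np.linalg.inv(K)@np.r_[u,1]; return p,d/np.linalg.norm(d)
    p,d=ray(c1,u1);q,e=ray(c2,u2)
    s=np.linalg.lstsq(np.c_[d,-e],q-p,rcond=None)[0]
    a,b=p+s[0]*d,q+s[1]*e
    return (a+b)/2,np.linalg.norm(a-b)
E
python3 - <<'E'
from h import *
from bench import r
import pickle
o,f=pickle.load(open("w1.pkl","rb"));w=cam(f,o)
im=f['pixels'][:,:,::-1].copy()
g=r.grab_frame("top");t=cam(g)
cv2.imwrite("pics/topz2.png",cv2.resize(g['pixels'][80:280,400:560,::-1],None,fx=4,fy=3,interpolation=cv2.INTER_CUBIC))
cv2.imwrite("pics/w1z.png",cv2.resize(im[150:400,60:410],None,fx=2.28,fy=2.28,interpolation=cv2.INTER_CUBIC))
for a,b in [((446,112),(445,275)),((450,250),(207,357))]: print(tri(t,a,w,b))
g=r.grab_frame("side");cv2.imwrite("pics/side1.png",g['pixels'][:,:,::-1])
E
```

```text
(array([ 0.66973302, -0.48811536,  0.01755337]), np.float64(0.005518094157006352))
(array([ 0.32078127, -0.47363586,  0.00148204]), np.float64(0.0012153952148385942))
```

View pics/topz2.png

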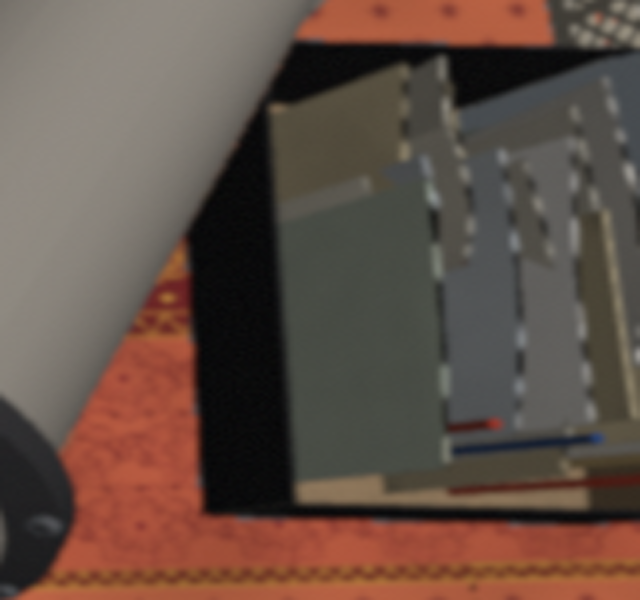

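View pics/w1z.png

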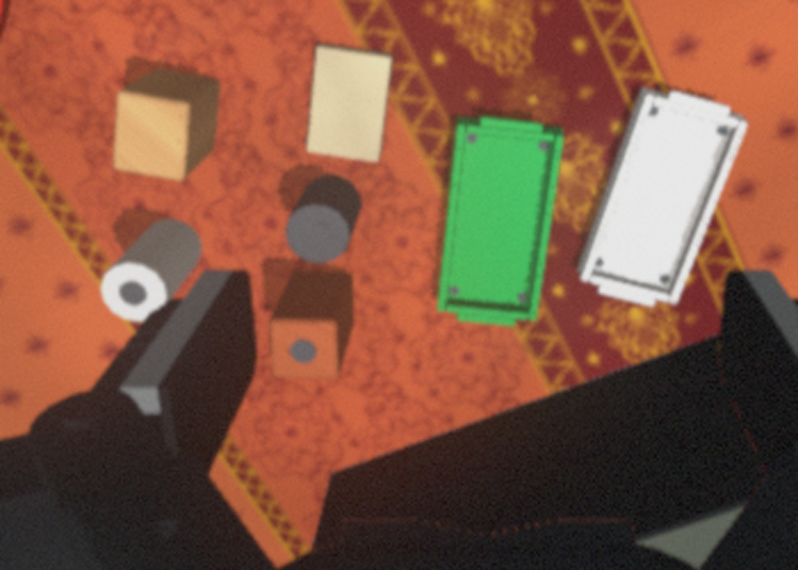

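View pics/side1.png

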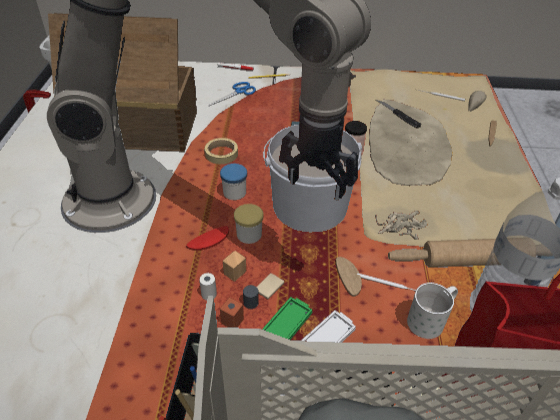

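```bash
python3 - <<'E'
from h import *
from bench import r
t=cam(r.grab_frame("top"));s=cam(r.grab_frame("side"))
for uv in [(209,298),(220,333),(190,335),(175,390),(222,352)]:
    for z in (0,.05,.1,.15,.2,.3,.4):
        p=onplane(s,uv,z)[0]; print(uv,z,p.round(3),proj(t,p)[0].round(0))
E
```

```text
(209, 298) 0 [ 0.318 -0.302  0.   ] [380. 253.]
(209, 298) 0.05 [ 0.327 -0.339  0.05 ] [401. 247.]
(209, 298) 0.1 [ 0.337 -0.376  0.1  ] [424. 240.]
(209, 298) 0.15 [ 0.346 -0.413  0.15 ] [449. 233.]
(209, 298) 0.2 [ 0.356 -0.45   0.2  ] [477. 225.]
(209, 298) 0.3 [ 0.375 -0.525  0.3  ] [543. 206.]
(209, 298) 0.4 [ 0.394 -0.599  0.4  ] [626. 183.]
(220, 333) 0 [ 0.355 -0.39  -0.   ] [415. 237.]
(220, 333) 0.05 [ 0.362 -0.422  0.05 ] [435. 231.]
(220, 333) 0.1 [ 0.37  -0.455  0.1  ] [457. 225.]
(220, 333) 0.15 [ 0.377 -0.487  0.15 ] [482. 218.]
(220, 333) 0.2 [ 0.385 -0.519  0.2  ] [509. 210.]
(220, 333) 0.3 [ 0.4   -0.584  0.3  ] [573. 192.]
(220, 333) 0.4 [ 0.415 -0.649  0.4  ] [655. 169.]
(190, 335) 0 [ 0.293 -0.399  0.   ] [421. 262.]
(190, 335) 0.05 [ 0.304 -0.431  0.05 ] [441. 256.]
(190, 335) 0.1 [ 0.315 -0.463  0.1  ] [463. 249.]
(190, 335) 0.15 [ 0.325 -0.495  0.15 ] [488. 242.]
(190, 335) 0.2 [ 0.336 -0.527  0.2  ] [515. 234.]
(190, 335) 0.3 [ 0.358 -0.59   0.3  ] [580. 215.]
(190, 335) 0.4 [ 0.38  -0.654  0.4  ] [662. 190.]
(175, 390) 0 [ 0.287 -0.521  0.   ] [471. 263.]
(175, 390) 0.05 [ 0.298 -0.546  0.05 ] [490. 257.]
(175, 390) 0.1 [ 0.309 -0.572  0.1  ] [512. 251.]
(175, 390) 0.15 [ 0.32  -0.597  0.15 ] [536. 243.]
(175, 390) 0.2 [ 0.331 -0.623  0.2  ] [563. 235.]
(175, 390) 0.3 [ 0.354 -0.673  0.3  ] [626. 216.]
(175, 390) 0.4 [ 0.376 -0.724  0.4  ] [706. 192.]
(222, 352) 0 [ 0.365 -0.434  0.   ] [432. 233.]
(222, 352) 0.05 [ 0.372 -0.464  0.05 ] [452. 227.]
(222, 352) 0.1 [ 0.379 -0.494  0.1  ] [474. 221.]
(222, 352) 0.15 [ 0.386 -0.524  0.15 ] [499. 214.]
(222, 352) 0.2 [ 0.393 -0.554  0.2  ] [526. 206.]
(222, 352) 0.3 [ 0.407 -0.614  0.3  ] [589. 188.]
(222, 352) 0.4 [ 0.421 -0.675  0.4  ] [670. 165.]
```

```bash
cat > meas.py <<'E'
from h import *
import pickle
o,f=pickle.load(open("w1.pkl","rb"));w=cam(f,o)
Z=lambda l:np.array(l,float)/2.28+[60,150]-0.25
def show(n,uv,z):
    P=onplane(w,uv,z); c=P.mean(0)
    e=np.diff(np.r_[P,P[:1]],axis=0); L=np.linalg.norm(e[:,:2],axis=1)
    print(n,c.round(4),'sides',(L*1e3).round(1),'edge az',(np.arctan2(e[:,1],e[:,0])).round(3),'az',np.arctan2(c[1],c[0]).round(3),'r',np.hypot(*c[:2]).round(3))
show('terra',Z([(272,320),(336,319),(339,377),(273,378)]),.056)
show('block',Z([(119,93),(190,100),(184,181),(114,165)]),.05)
show('tile',Z([(317,45),(391,55),(379,162),(307,151)]),.009)
im=f['pixels'].astype(int);hsv=cv2.cvtColor(f['pixels'],cv2.COLOR_RGB2HSV)
def blob(m,near):
    n,l,s,c=cv2.connectedComponentsWithStats(m.astype(np.uint8)); 
    i=l[int(near[1]),int(near[0])]; mm=(l==i).astype(np.uint8)
    cs,_=cv2.findContours(mm,cv2.RETR_EXTERNAL,cv2.CHAIN_APPROX_NONE); k=max(cs,key=cv2.contourArea); return k
k=blob((hsv[...,0]>45)&(hsv[...,0]<80)&(hsv[...,1]>120),(280,245))
print(cv2.minAreaRect(k));show('green',cv2.boxPoints(cv2.minAreaRect(k)),.012)
k=blob((hsv[...,1]<40)&(hsv[...,2]>120),(350,235))
print(cv2.minAreaRect(k));show('whitetray',cv2.boxPoints(cv2.minAreaRect(k)),.012)
k=blob((hsv[...,1]<60)&(hsv[...,2]>150),(110,275))
e=cv2.fitEllipse(k);print(e);show('white',np.array([e[0]]),.056)
show('whitemanual',Z([(134,292)]),.056)
show('grey',Z([(318,234)]),.044);show('greyL-R',Z([(287,234),(349,234)]),.044)
show('tbore',Z([(303,351)]),.056)
# tray inner corner holes as drawn
show('green screws',Z([(472,138),(546,145),(522,298),(453,290)]),.014)
show('white screws',Z([(652,111),(723,130),(664,278),(599,262)]),.014)
E
python3 meas.py
```

```text
terra [ 0.3764 -0.3615  0.056 ] sides [33.  34.8 34.9 34.9] edge az [-0.437 -2.034  2.704  1.053] az -0.765 r 0.522
block [ 0.366  -0.2281  0.05  ] sides [33.7 42.3 34.4 37.4] edge az [-0.557 -2.204  2.44   0.916] az -0.557 r 0.431
tile [ 0.4478 -0.2636  0.009 ] sides [38.7 60.2 39.4 59.2] edge az [-0.591 -2.168  2.525  0.963] az -0.532 r 0.52
((278.6141662597656, 246.60153198242188), (46.16435623168945, 89.41680145263672), 6.115503787994385)
green [ 0.4899 -0.3608  0.012 ] sides [123.   56.2 123.8  61.1] edge az [ 1.005 -0.565 -2.097  2.565] az -0.635 r 0.608
((349.6788330078125, 236.88320922851562), (47.844024658203125, 95.51718139648438), 19.98310661315918)
whitetray [ 0.5756 -0.3879  0.012 ] sides [125.1  59.6 127.6  64.9] edge az [ 0.833 -0.804 -2.268  2.306] az -0.593 r 0.694
((118.18502807617188, 277.1066589355469), (24.307477951049805, 27.59355354309082), 108.3968276977539)
white [ 0.3151 -0.2934  0.056 ] sides [0.] edge az [0.] az -0.75 r 0.431
whitemanual [ 0.3149 -0.2944  0.056 ] sides [0.] edge az [0.] az -0.752 r 0.431
grey [ 0.4101 -0.3111  0.044 ] sides [0.] edge az [0.] az -0.649 r 0.515
greyL-R [ 0.4101 -0.3111  0.044 ] sides [31.8 31.8] edge az [-0.454  2.687] az -0.649 r 0.515
tbore [ 0.3748 -0.3622  0.056 ] sides [0.] edge az [0.] az -0.768 r 0.521
green screws [ 0.4912 -0.3571  0.014 ] sides [39.9 93.  39.7 91.8] edge az [-0.553 -2.149  2.557  0.995] az -0.629 r 0.607
white screws [ 0.5762 -0.3837  0.014 ] sides [40.  91.7 38.6 91.8] edge az [-0.721 -2.307  2.424  0.85 ] az -0.587 r 0.692
```

```bash
python3 - <<'E'
from h import *
go((.3755,-.362,.30,-.46),(.3755,-.362,.19,-.46))
E
```

```text
(0.3755, -0.362, 0.3, -0.46) [-0.319, 0.504, -0.547] [0.001, 0.009, 0.003]
(0.3755, -0.362, 0.19, -0.46) [-0.321, 0.87, -0.546] [0.001, 0.009, 0.003]
```

Call:
step_arm:
  xyz:
    - [-0.319,0.504,-0.547]
    - [-0.319,0.504,-0.547]
    - [-0.319,0.504,-0.547]
    - [-0.319,0.504,-0.547]
    - [-0.319,0.504,-0.547]
    - [-0.319,0.504,-0.547]
    - [-0.32,0.7,-0.546]
    - [-0.32,0.8,-0.546]
    - [-0.32,0.87,-0.546]
    - [-0.32,0.87,-0.546]
  rotation:
    - [0,0.009,0]
    - [0,0.009,0]
    - [0,0.009,0]
    - [0,0.009,0]
    - [0,0.009,0]
    - [0,0.009,0]
    - [0,0.009,0]
    - [0,0.009,0]
    - [0,0.009,0]
    - [0,0.009,0]

```text
clock: 4.82
tcp_pos: [0.3775, -0.3608, 0.1897]
orientation: [-1.543, 0.356, -0.361]
contact_force: [-0.7, 0.5, 0.8]
grip_width: 0.0852
```

```bash
python3 - <<'E'
from h import *
from bench import r
st()
f=r.grab_frame("wrist");cv2.imwrite("pics/w2.png",f['pixels'][:,:,::-1])
E
```

```text
t 4.825 tcp [ 0.3775 -0.3608  0.1897] yaw -0.4569 f [-0.7  0.5  0.8] w 0.0852 q [ 0.24  0.61  0.51  2.1  -0.55  0.57  0.69]
```

View pics/w2.png

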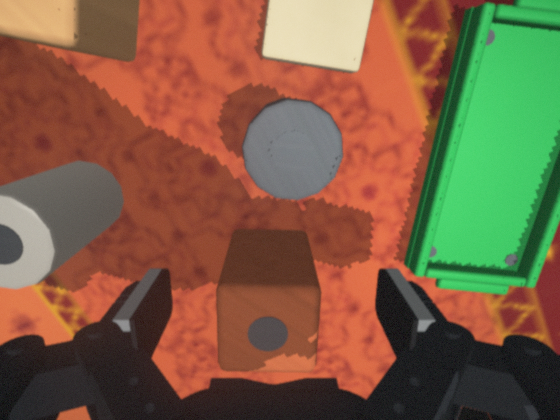

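Call:
step_arm:
  xyz:
    - [0,0,0]
    - [0,0,0]
    - [0,0,0]
    - [0,0,0]
    - [0,0,0]
    - [0,0,0]
  rotation:
    - [0,0,0]
    - [0,0,0]
    - [0,0,0]
    - [0,0,0]
    - [0,0,0]
    - [0,0,0]
  grip: 1
  force: 40

```text
clock: 5.62
tcp_pos: [0.3776, -0.3615, 0.1914]
orientation: [-1.543, 0.355, -0.363]
contact_force: [-0.4, 1.4, 7.2]
grip_width: 0.0359
```

```bash
cat >> h.py <<'E'
GC=np.array([.4905,-.359]);GY=-.573
WC=np.array([.576,-.386]);WY=-.726
def slot(C,yaw,y,x=0): return C+y*np.array([-np.sin(yaw),np.cos(yaw)])+x*np.array([np.cos(yaw),np.sin(yaw)])
E
python3 - <<'E'
from h import *
st()
a,b=slot(GC,GY,-.022); print(a,b)
go((.3775,-.3608,.27,-.457),(a,b,.27,GY),(a,b,.20,GY),(a,b,.196,GY))
E
```

```text
t 5.625 tcp [ 0.3776 -0.3615  0.1914] yaw -0.4576 f [-0.4  1.4  7.2] w 0.0359 q [ 0.24  0.6   0.51  2.1  -0.55  0.57  0.69]
0.47857258297037286 -0.377486122443643
(0.3775, -0.3608, 0.27, -0.457) [0.0, -0.262, 0.002] [0.001, -0.0, 0.004]
(np.float64(0.47857258297037286), np.float64(-0.377486122443643), 0.27, -0.573) [0.327, -0.26, 0.101] [0.0, 0.073, 0.004]
(np.float64(0.47857258297037286), np.float64(-0.377486122443643), 0.2, -0.573) [0.326, -0.027, 0.101] [0.0, 0.073, 0.004]
(np.float64(0.47857258297037286), np.float64(-0.377486122443643), 0.196, -0.573) [0.325, -0.014, 0.101] [0.0, 0.073, 0.004]
```

Call:
step_arm:
  xyz:
    - [0,-0.13,0]
    - [0,-0.262,0]
    - [0,-0.262,0]
    - [0.16,-0.262,0.05]
    - [0.326,-0.262,0.101]
    - [0.326,-0.262,0.101]
    - [0.326,-0.262,0.101]
    - [0.326,-0.15,0.101]
    - [0.326,-0.06,0.101]
    - [0.326,-0.035,0.101]
    - [0.326,-0.02,0.101]
    - [0.326,-0.015,0.101]
    - [0.326,-0.015,0.101]
  rotation:
    - [0,0,0]
    - [0,0,0]
    - [0,0,0]
    - [0,0.073,0]
    - [0,0.073,0]
    - [0,0.073,0]
    - [0,0.073,0]
    - [0,0.073,0]
    - [0,0.073,0]
    - [0,0.073,0]
    - [0,0.073,0]
    - [0,0.073,0]
    - [0,0.073,0]

```text
clock: 7.25
tcp_pos: [0.4789, -0.3777, 0.1971]
orientation: [-1.526, 0.443, -0.454]
contact_force: [-0.3, 0.1, -1.0]
grip_width: 0.0353
```

```bash
cat >> h.py <<'E'
def snap(n,name="wrist"):
    from bench import r
    import pickle
    o=r.get_obs();f=r.grab_frame(name);cv2.imwrite(f"pics/{n}.png",f['pixels'][:,:,::-1]);pickle.dump((o,f),open(n+".pkl","wb"))
E
python3 - <<'E'
from h import *
st();snap("w3")
E
```

```text
t 7.25 tcp [ 0.4789 -0.3777  0.1971] yaw -0.5724 f [-0.3  0.1 -1. ] w 0.0353 q [ 0.16  0.71  0.56  1.89 -0.57  0.7   0.49]
```

View pics/w3.png

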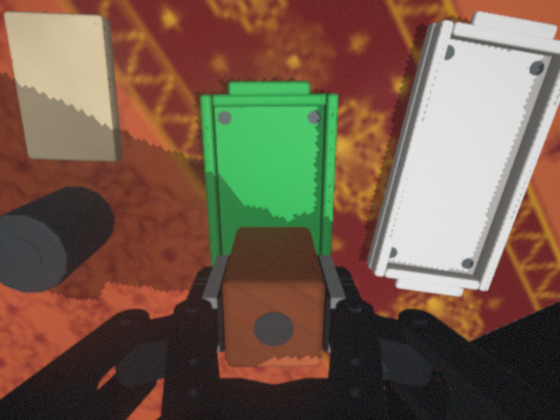

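Call:
step_arm:
  xyz:
    - [0,0.004,0]
    - [0,0.004,0]
  rotation:
    - [0,0,0]
    - [0,0,0]

```text
clock: 7.55
tcp_pos: [0.4791, -0.3778, 0.1964]
orientation: [-1.526, 0.442, -0.454]
contact_force: [-0.8, 0.1, 3.7]
grip_width: 0.0359
```

Call:
step_arm:
  xyz:
    - [0,0,0]
    - [0,0,0]
    - [0,0,0]
    - [0,0,0]
    - [0,-0.1,0]
    - [0,-0.27,0]
    - [0,-0.27,0]
  rotation:
    - [0,0,0]
    - [0,0,0]
    - [0,0,0]
    - [0,0,0]
    - [0,0,0]
    - [0,0,0]
    - [0,0,0]
  grip: 0

```text
clock: 8.43
tcp_pos: [0.4794, -0.3789, 0.2811]
orientation: [-1.528, 0.438, -0.46]
contact_force: [0.6, -1.3, -0.6]
grip_width: 0.0852
```

```bash
python3 - <<'E'
from h import *
st();snap("w4")
go((.315,-.294,.28,-.65),(.315,-.294,.19,-.65))
E
```

```text
t 8.425 tcp [ 0.4794 -0.3789  0.2811] yaw -0.5726 f [ 0.6 -1.3 -0.6] w 0.0852 q [ 0.09  0.6   0.66  1.86 -0.48  0.84  0.42]
(0.315, -0.294, 0.28, -0.65) [-0.611, -0.01, -0.061] [-0.001, 0.05, 0.007]
(0.315, -0.294, 0.19, -0.65) [-0.614, 0.29, -0.061] [-0.001, 0.05, 0.007]
```

View pics/w4.png

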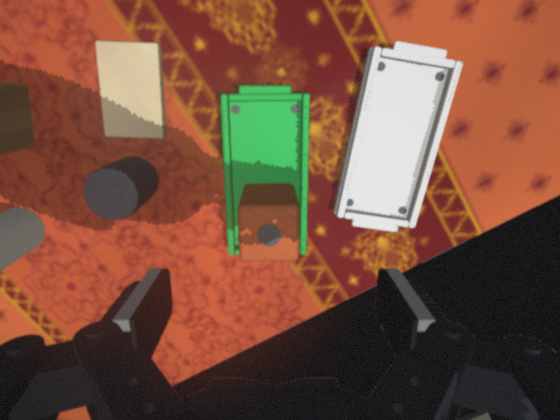

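Call:
step_arm:
  xyz:
    - [-0.2,-0.01,-0.02]
    - [-0.4,-0.01,-0.04]
    - [-0.611,-0.01,-0.061]
    - [-0.611,-0.01,-0.061]
    - [-0.611,-0.01,-0.061]
    - [-0.611,-0.01,-0.061]
    - [-0.611,-0.01,-0.061]
  rotation:
    - [0,0.05,0]
    - [0,0.05,0]
    - [0,0.05,0]
    - [0,0.05,0.007]
    - [0,0.05,0.007]
    - [0,0.05,0.007]
    - [0,0.05,0.007]

```text
clock: 9.35
tcp_pos: [0.3159, -0.2945, 0.28]
orientation: [-1.51, 0.508, -0.51]
contact_force: [-0.0, 0.1, 0.1]
grip_width: 0.0854
```

```bash
python3 - <<'E'
from h import *
st();snap("w5")
go((.315,-.294,.28,-.65),(.315,-.294,.19,-.65))
E
```

```text
t 9.35 tcp [ 0.3159 -0.2945  0.28  ] yaw -0.6502 f [-0.   0.1  0.1] w 0.0854 q [-0.04  0.34  0.77  2.27 -0.39  0.66  0.37]
(0.315, -0.294, 0.28, -0.65) [-0.003, -0.0, -0.0] [-0.0, -0.0, 0.0]
(0.315, -0.294, 0.19, -0.65) [-0.003, 0.3, -0.0] [-0.0, -0.0, 0.0]
```

View pics/w5.png

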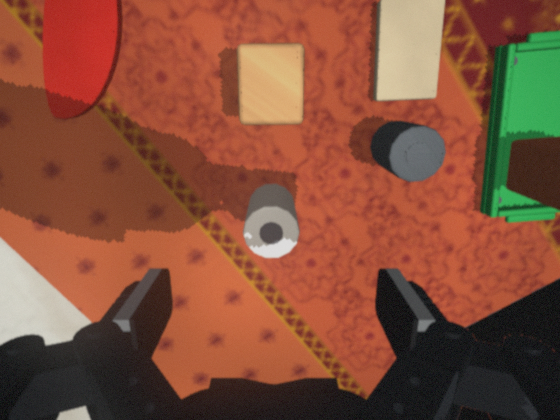

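```bash
python3 - <<'E'
from h import *
import pickle
o,f=pickle.load(open("w5.pkl","rb"));c=cam(f,o)
print(onplane(c,[(271,232)],.056),onplane(c,[(239,46),(301,44),(302,122),(241,124)],.05), onplane(c,[(417,153)],.044))
E
```

```text
[[ 0.31452727 -0.29433003  0.056     ]] [[ 0.36291909 -0.20369935  0.05      ]
 [ 0.38911035 -0.22246711  0.05      ]
 [ 0.36633952 -0.25477681  0.05      ]
 [ 0.33885454 -0.23517918  0.05      ]] [[ 0.40953333 -0.31047647  0.044     ]]
```

Call:
step_arm:
  xyz:
    - [-0.003,0.12,0]
    - [-0.003,0.24,0]
    - [-0.003,0.3,0]
    - [-0.003,0.3,0]
    - [-0.003,0.3,0]
  rotation:
    - [0,0,0]
    - [0,0,0]
    - [0,0,0]
    - [0,0,0]
    - [0,0,0]

```text
clock: 10.02
tcp_pos: [0.3153, -0.2943, 0.1905]
orientation: [-1.511, 0.508, -0.51]
contact_force: [-0.9, 0.8, 0.1]
grip_width: 0.0854
```

```bash
python3 - <<'E'
from h import *
st()
E
```

```text
t 10.025 tcp [ 0.3153 -0.2943  0.1905] yaw -0.6504 f [-0.9  0.8  0.1] w 0.0854 q [ 0.15  0.52  0.55  2.3  -0.62  0.46  0.57]
```

Call:
step_arm:
  xyz:
    - [0,0,0]
    - [0,0,0]
    - [0,0,0]
    - [0,0,0]
    - [0,0,0]
    - [0,0,0]
  rotation:
    - [0,0,0]
    - [0,0,0]
    - [0,0,0]
    - [0,0,0]
    - [0,0,0]
    - [0,0,0]
  grip: 1
  force: 40

```text
clock: 10.78
tcp_pos: [0.3155, -0.2944, 0.1909]
orientation: [-1.51, 0.508, -0.511]
contact_force: [-1.5, 1.2, 7.5]
grip_width: 0.0329
```

```bash
python3 - <<'E'
from h import *
st()
a,b=slot(GC,GY,.024); print(a,b)
go((.315,-.2943,.29,-.6),(a,b,.29,GY),(a,b,.20,GY),(a,b,.196,GY))
E
```

```text
t 10.775 tcp [ 0.3155 -0.2944  0.1909] yaw -0.6505 f [-1.5  1.2  7.5] w 0.0329 q [ 0.15  0.52  0.56  2.3  -0.62  0.46  0.57]
0.5035117276686841 -0.3388333209705713
(0.315, -0.2943, 0.29, -0.6) [-0.001, -0.33, -0.0] [-0.0, -0.032, 0.001]
(np.float64(0.5035117276686841), np.float64(-0.3388333209705713), 0.29, -0.573) [0.589, -0.329, 0.262] [-0.0, -0.049, 0.001]
(np.float64(0.5035117276686841), np.float64(-0.3388333209705713), 0.2, -0.573) [0.589, -0.029, 0.262] [-0.0, -0.049, 0.001]
(np.float64(0.5035117276686841), np.float64(-0.3388333209705713), 0.196, -0.573) [0.589, -0.015, 0.262] [-0.0, -0.049, 0.001]
```

Call:
step_arm:
  xyz:
    - [0,-0.15,0]
    - [0,-0.33,0]
    - [0.05,-0.33,0.02]
    - [0.25,-0.33,0.11]
    - [0.42,-0.33,0.19]
    - [0.589,-0.33,0.262]
    - [0.589,-0.33,0.262]
    - [0.589,-0.33,0.262]
    - [0.589,-0.33,0.262]
    - [0.589,-0.18,0.262]
    - [0.589,-0.08,0.262]
    - [0.589,-0.04,0.262]
    - [0.589,-0.02,0.262]
    - [0.589,-0.013,0.262]
    - [0.589,-0.013,0.262]
  rotation:
    - [0,0,0]
    - [0,0,0]
    - [0,-0.049,0]
    - [0,-0.049,0]
    - [0,-0.049,0]
    - [0,-0.049,0]
    - [0,-0.049,0]
    - [0,-0.049,0]
    - [0,-0.049,0]
    - [0,-0.049,0]
    - [0,-0.049,0]
    - [0,-0.049,0]
    - [0,-0.049,0]
    - [0,-0.049,0]
    - [0,-0.049,0]

```text
clock: 12.65
tcp_pos: [0.5039, -0.3392, 0.1961]
orientation: [-1.524, 0.447, -0.452]
contact_force: [0.1, 0.7, -0.8]
grip_width: 0.0331
```

```bash
python3 - <<'E'
from h import *
st();snap("w6")
E
```

```text
t 12.65 tcp [ 0.5039 -0.3392  0.1961] yaw -0.5737 f [ 0.1  0.7 -0.8] w 0.0331 q [ 0.06  0.72  0.59  1.9  -0.6   0.71  0.44]
```

View pics/w6.png

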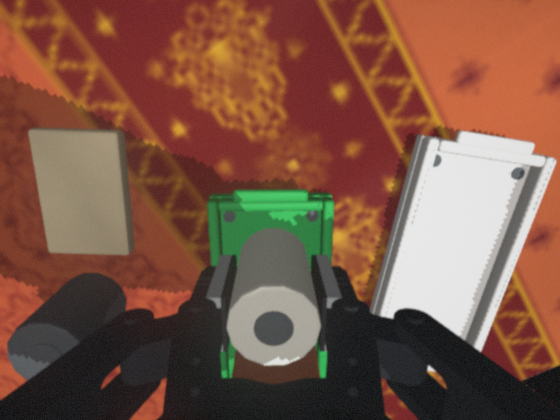

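Call:
step_arm:
  xyz:
    - [0,0,0]
    - [0,0,0]
    - [0,0,0]
    - [0,0,0]
    - [0,-0.1,0]
    - [0,-0.28,0]
    - [0,-0.28,0]
  rotation:
    - [0,0,0]
    - [0,0,0]
    - [0,0,0]
    - [0,0,0]
    - [0,0,0]
    - [0,0,0]
    - [0,0,0]
  grip: 0

```text
clock: 13.58
tcp_pos: [0.5046, -0.3404, 0.2839]
orientation: [-1.526, 0.441, -0.458]
contact_force: [0.5, -0.3, 0.0]
grip_width: 0.0855
```

```bash
python3 - <<'E'
from h import *
st();snap("w7")
go((.410,-.3108,.28,-.65),(.410,-.3108,.184,-.65))
E
```

```text
t 13.575 tcp [ 0.5046 -0.3404  0.2839] yaw -0.5741 f [ 0.5 -0.3  0. ] w 0.0855 q [-0.01  0.6   0.7   1.86 -0.51  0.85  0.36]
(0.41, -0.3108, 0.28, -0.65) [-0.315, 0.004, -0.09] [-0.001, 0.049, 0.005]
(0.41, -0.3108, 0.184, -0.65) [-0.318, 0.324, -0.09] [-0.001, 0.049, 0.005]
```

View pics/w7.png

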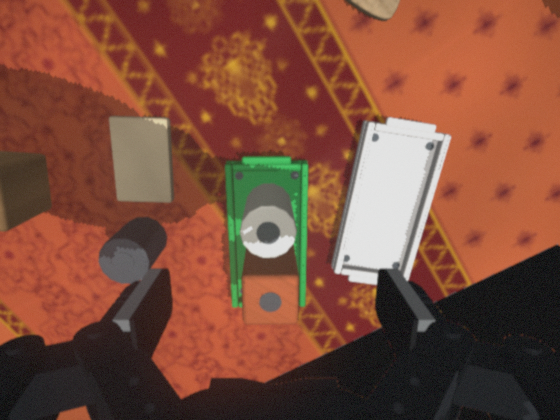

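Call:
step_arm:
  xyz:
    - [-0.15,0,-0.04]
    - [-0.315,0.004,-0.09]
    - [-0.315,0.004,-0.09]
    - [-0.315,0.004,-0.09]
    - [-0.317,0.12,-0.09]
    - [-0.317,0.24,-0.09]
    - [-0.318,0.324,-0.09]
    - [-0.318,0.324,-0.09]
    - [-0.318,0.324,-0.09]
  rotation:
    - [0,0.049,0]
    - [0,0.049,0.005]
    - [0,0.049,0.005]
    - [0,0.049,0.005]
    - [0,0.049,0.005]
    - [0,0.049,0.005]
    - [0,0.049,0.005]
    - [0,0.049,0.005]
    - [0,0.049,0.005]

```text
clock: 14.75
tcp_pos: [0.4107, -0.3112, 0.1843]
orientation: [-1.509, 0.508, -0.51]
contact_force: [0.1, 0.3, 0.2]
grip_width: 0.0853
```

```bash
python3 - <<'E'
from h import *
st();snap("w8")
E
```

```text
t 14.75 tcp [ 0.4107 -0.3112  0.1843] yaw -0.6502 f [0.1 0.3 0.2] w 0.0853 q [ 0.07  0.63  0.58  2.12 -0.65  0.57  0.48]
```

View pics/w8.png

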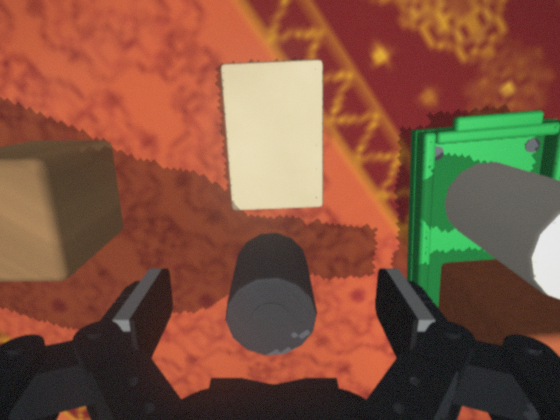

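Call:
step_arm:
  xyz:
    - [0,0,0]
    - [0,0,0]
    - [0,0,0]
    - [0,0,0]
    - [0,0,0]
    - [0,0,0]
  rotation:
    - [0,0,0]
    - [0,0,0]
    - [0,0,0]
    - [0,0,0]
    - [0,0,0]
    - [0,0,0]
  grip: 1
  force: 40

```text
clock: 15.55
tcp_pos: [0.4108, -0.3112, 0.1852]
orientation: [-1.508, 0.507, -0.511]
contact_force: [-0.2, 2.3, 7.2]
grip_width: 0.0325
```

```bash
python3 - <<'E'
from h import *
import pickle
st()
o,f=pickle.load(open("w7.pkl","rb"));c=cam(f,o)
P=onplane(c,[(364,122),(450,137),(412,280),(334,271)],.013);print(P.round(4),P.mean(0))
o,f=pickle.load(open("w4.pkl","rb"));c=cam(f,o)
P=onplane(c,[(372,46),(461,63),(417,226),(337,215)],.013);print(P.round(4),P.mean(0))
a,b=slot(WC,WY,-.022); print(a,b)
go((.4105,-.311,.31,-.65),(a,b,.31,WY),(a,b,.20,WY),(a,b,.19,WY))
E
```

```text
t 15.55 tcp [ 0.4108 -0.3112  0.1852] yaw -0.6504 f [-0.2  2.3  7.2] w 0.0325 q [ 0.07  0.63  0.58  2.12 -0.64  0.58  0.48]
[[ 0.5902 -0.325   0.013 ]
 [ 0.6345 -0.3656  0.013 ]
 [ 0.5644 -0.4498  0.013 ]
 [ 0.5179 -0.4101  0.013 ]] [ 0.57674589 -0.38761573  0.013     ]
[[ 0.5915 -0.3257  0.013 ]
 [ 0.6343 -0.365   0.013 ]
 [ 0.5625 -0.4495  0.013 ]
 [ 0.518  -0.4103  0.013 ]] [ 0.57656634 -0.3876341   0.013     ]
0.5613945605713567 -0.4024523900724556
(0.4105, -0.311, 0.31, -0.65) [-0.001, -0.416, 0.001] [-0.001, -0.0, 0.001]
(np.float64(0.5613945605713567), np.float64(-0.4024523900724556), 0.31, -0.726) [0.584, -0.415, 0.063] [-0.001, 0.048, 0.001]
(np.float64(0.5613945605713567), np.float64(-0.4024523900724556), 0.2, -0.726) [0.584, -0.048, 0.062] [-0.001, 0.048, 0.001]
(np.float64(0.5613945605713567), np.float64(-0.4024523900724556), 0.19, -0.726) [0.584, -0.015, 0.062] [-0.001, 0.048, 0.001]
```

Call:
step_arm:
  xyz:
    - [0,-0.2,0]
    - [0,-0.416,0]
    - [0.05,-0.416,0]
    - [0.22,-0.416,0.02]
    - [0.4,-0.416,0.04]
    - [0.588,-0.416,0.064]
    - [0.588,-0.416,0.064]
    - [0.588,-0.416,0.064]
    - [0.588,-0.416,0.064]
    - [0.588,-0.25,0.064]
    - [0.588,-0.12,0.064]
    - [0.588,-0.06,0.064]
    - [0.588,-0.03,0.064]
    - [0.588,-0.015,0.064]
    - [0.588,-0.013,0.064]
  rotation:
    - [0,0,0]
    - [0,0,0]
    - [0,0.045,0]
    - [0,0.045,0]
    - [0,0.045,0]
    - [0,0.045,0]
    - [0,0.045,0]
    - [0,0.045,0]
    - [0,0.045,0]
    - [0,0.045,0]
    - [0,0.045,0]
    - [0,0.045,0]
    - [0,0.045,0]
    - [0,0.045,0]
    - [0,0.045,0]

```text
clock: 17.42
tcp_pos: [0.5631, -0.403, 0.1904]
orientation: [-1.495, 0.561, -0.567]
contact_force: [-0.4, 0.1, -1.3]
grip_width: 0.0328
```

```bash
python3 - <<'E'
from h import *
st();snap("w9")
E
```

```text
t 17.425 tcp [ 0.5631 -0.403   0.1904] yaw -0.7211 f [-0.4  0.1 -1.3] w 0.0328 q [ 0.11  0.85  0.64  1.68 -0.65  0.84  0.32]
```

View pics/w9.png

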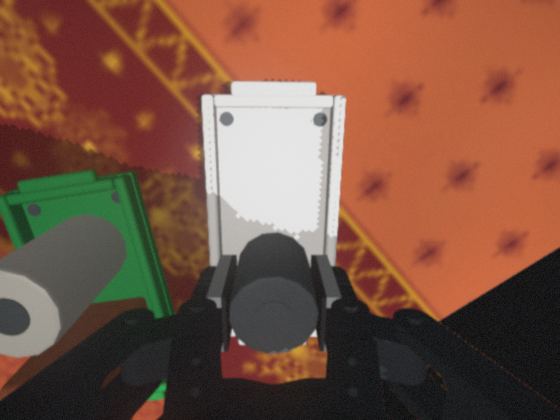

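Call:
step_arm:
  xyz:
    - [0,0,0]
    - [0,0,0]
    - [0,0,0]
    - [0,0,0]
    - [0,-0.1,0]
    - [0,-0.28,0]
    - [0,-0.35,0]
    - [0,-0.35,0]
  rotation:
    - [0,0,0]
    - [0,0,0]
    - [0,0,0]
    - [0,0,0]
    - [0,0,0]
    - [0,0,0]
    - [0,0,0]
    - [0,0,0]
  grip: 0

```text
clock: 18.48
tcp_pos: [0.563, -0.4034, 0.297]
orientation: [-1.495, 0.559, -0.569]
contact_force: [0.5, -0.1, -1.2]
grip_width: 0.0856
```

```bash
python3 - <<'E'
from h import *
st();snap("w10")
go((.365,-.2287,.29,-.63),(.365,-.2287,.19,-.63))
E
```

```text
t 18.475 tcp [ 0.563  -0.4034  0.297 ] yaw -0.7211 f [ 0.5 -0.1 -1.2] w 0.0856 q [ 0.06  0.73  0.73  1.64 -0.56  0.99  0.26]
(0.365, -0.2287, 0.29, -0.63) [-0.878, 0.015, 0.001] [-0.002, -0.058, 0.002]
(0.365, -0.2287, 0.19, -0.63) [-0.879, 0.348, -0.0] [-0.002, -0.058, 0.002]
```

View pics/w10.png

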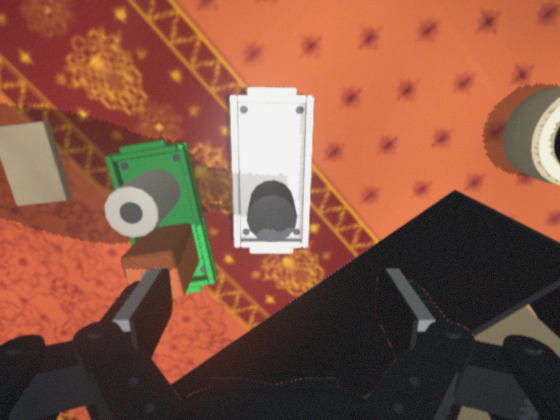

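Call:
step_arm:
  xyz:
    - [-0.2,0.01,0]
    - [-0.4,0.015,0]
    - [-0.6,0.015,0]
    - [-0.8,0.015,0]
    - [-0.878,0.015,0]
    - [-0.878,0.015,0]
    - [-0.878,0.015,0]
    - [-0.878,0.015,0]
  rotation:
    - [0,-0.058,0]
    - [0,-0.058,0]
    - [0,-0.058,0]
    - [0,-0.058,0]
    - [0,-0.058,0]
    - [0,-0.058,0]
    - [0,-0.058,0]
    - [0,-0.058,0]

```text
clock: 19.52
tcp_pos: [0.3657, -0.2296, 0.2899]
orientation: [-1.513, 0.49, -0.497]
contact_force: [-0.1, -0.3, -0.6]
grip_width: 0.0855
```

```bash
python3 - <<'E'
from h import *
st();snap("w11")
go((.365,-.2287,.19,-.63))
E
```

```text
t 19.525 tcp [ 0.3657 -0.2296  0.2899] yaw -0.6299 f [-0.1 -0.3 -0.6] w 0.0855 q [-0.29  0.33  0.85  2.26 -0.4   0.69  0.21]
(0.365, -0.2287, 0.19, -0.63) [-0.005, 0.333, 0.001] [-0.001, -0.0, 0.002]
```

View pics/w11.png

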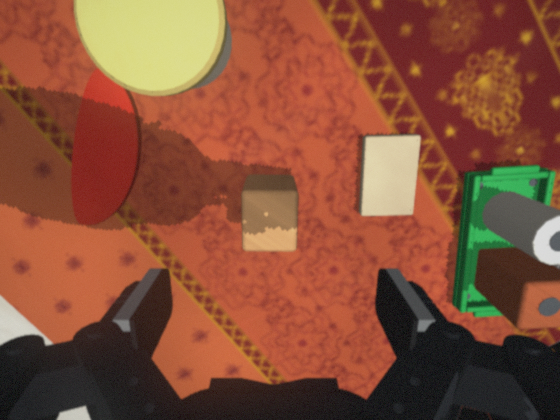

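Call:
step_arm:
  xyz:
    - [-0.005,0.12,0]
    - [-0.005,0.25,0]
    - [-0.005,0.333,0]
    - [-0.005,0.333,0]
    - [-0.005,0.333,0]
  rotation:
    - [0,0,0]
    - [0,0,0]
    - [0,0,0]
    - [0,0,0]
    - [0,0,0]

```text
clock: 20.2
tcp_pos: [0.3651, -0.2294, 0.1906]
orientation: [-1.514, 0.49, -0.498]
contact_force: [0.6, -1.0, 0.4]
grip_width: 0.0858
```

Call:
step_arm:
  xyz:
    - [0,0,0]
    - [0,0,0]
    - [0,0,0]
    - [0,0,0]
    - [0,0,0]
    - [0,0,0]
  rotation:
    - [0,0,0]
    - [0,0,0]
    - [0,0,0]
    - [0,0,0]
    - [0,0,0]
    - [0,0,0]
  grip: 1
  force: 40

```text
clock: 20.95
tcp_pos: [0.3653, -0.2294, 0.1911]
orientation: [-1.513, 0.489, -0.498]
contact_force: [-1.7, 1.5, 8.5]
grip_width: 0.0354
```

```bash
cat >>h.py <<'E'
WC=np.array([.5765,-.387]);WY=-.715
E
python3 - <<'E'
from h import *
from bench import r
import pickle
st()
o,f=pickle.load(open("w10.pkl","rb"));c=cam(f,o)
print('grey',onplane(c,[(271.5,225)],.049))
o,f=pickle.load(open("w11.pkl","rb"));c=cam(f,o)
P=onplane(c,[(243,192),(298,192),(297,250),(243,250)],.05);print(P.mean(0))
P=onplane(c,[(365,135),(420,135),(414,215),(360,214)],.009);print('tile',P,P.mean(0))
a,b=slot(WC,WY,.024); print(a,b)
z=r.get_obs()['tcp_pos'][2]
go((.365,-.229,.32,-.63),(a,b,.32,WY),(a,b,z+.008,WY),(a,b,z+.005,WY))
E
```

```text
t 20.95 tcp [ 0.3653 -0.2294  0.1911] yaw -0.6305 f [-1.7  1.5  8.5] w 0.0354 q [-0.07  0.53  0.59  2.31 -0.67  0.47  0.44]
grey [[ 0.56014021 -0.40687975  0.049     ]]
[ 0.36506531 -0.22869892  0.05      ]
tile [[ 0.44810787 -0.22774082  0.009     ]
 [ 0.47933686 -0.25058156  0.009     ]
 [ 0.44658288 -0.30023491  0.009     ]
 [ 0.41416895 -0.27550238  0.009     ]] [ 0.44704914 -0.26351492  0.009     ]
0.5922348180007314 -0.3688777622109227
(0.365, -0.229, 0.32, -0.63) [0.001, -0.43, 0.002] [-0.002, -0.0, 0.003]
(np.float64(0.5922348180007314), np.float64(-0.3688777622109227), 0.32, -0.715) [0.887, -0.425, 0.071] [-0.002, 0.054, 0.003]
(np.float64(0.5922348180007314), np.float64(-0.3688777622109227), np.float64(0.19914415787746986), -0.715) [0.885, -0.022, 0.07] [-0.002, 0.054, 0.003]
(np.float64(0.5922348180007314), np.float64(-0.3688777622109227), np.float64(0.19614415787746986), -0.715) [0.885, -0.012, 0.07] [-0.002, 0.054, 0.003]
```

Call:
step_arm:
  xyz:
    - [0,-0.2,0]
    - [0,-0.4,0]
    - [0,-0.43,0]
    - [0.2,-0.43,0.02]
    - [0.4,-0.43,0.03]
    - [0.6,-0.43,0.05]
    - [0.78,-0.43,0.06]
    - [0.885,-0.43,0.071]
    - [0.885,-0.43,0.071]
    - [0.885,-0.43,0.071]
    - [0.885,-0.43,0.071]
    - [0.885,-0.27,0.071]
    - [0.885,-0.13,0.071]
    - [0.885,-0.06,0.071]
    - [0.885,-0.03,0.071]
    - [0.885,-0.013,0.071]
    - [0.885,-0.011,0.071]
  rotation:
    - [0,0,0]
    - [0,0,0]
    - [0,0.054,0]
    - [0,0.054,0]
    - [0,0.054,0]
    - [0,0.054,0]
    - [0,0.054,0]
    - [0,0.054,0]
    - [0,0.054,0]
    - [0,0.054,0]
    - [0,0.054,0]
    - [0,0.054,0]
    - [0,0.054,0]
    - [0,0.054,0]
    - [0,0.054,0]
    - [0,0.054,0]
    - [0,0.054,0]

```text
clock: 23.08
tcp_pos: [0.5926, -0.369, 0.1968]
orientation: [-1.496, 0.554, -0.565]
contact_force: [0.1, 0.5, -0.8]
grip_width: 0.0354
```

```bash
python3 - <<'E'
from h import *
st();snap("w12")
E
```

```text
t 23.075 tcp [ 0.5926 -0.369   0.1968] yaw -0.7154 f [ 0.1  0.5 -0.8] w 0.0354 q [ 0.03  0.86  0.68  1.66 -0.68  0.86  0.28]
```

View pics/w12.png

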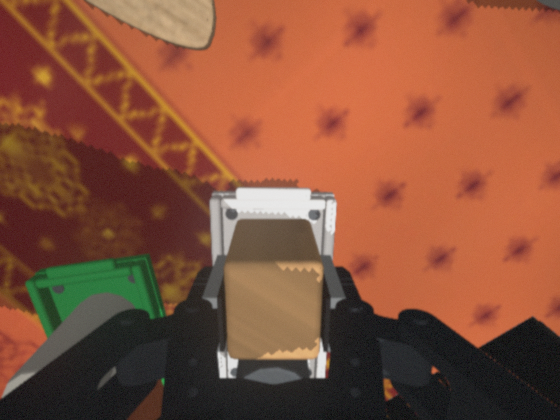

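Seated inside the tray; lower 1 mm, release and rise.

Call:
step_arm:
  xyz:
    - [0,0.003,0]
    - [0,0.003,0]
  rotation:
    - [0,0,0]
    - [0,0,0]

```text
clock: 23.38
tcp_pos: [0.5928, -0.3692, 0.1965]
orientation: [-1.497, 0.553, -0.566]
contact_force: [0.1, 0.1, -0.3]
grip_width: 0.0354
```

Call:
step_arm:
  xyz:
    - [0,0,0]
    - [0,0,0]
    - [0,0,0]
    - [0,0,0]
    - [0,-0.1,0]
    - [0,-0.28,0]
    - [0,-0.4,0]
    - [0,-0.4,0]
    - [0,-0.4,0]
  rotation:
    - [0,0,0]
    - [0,0,0]
    - [0,0,0]
    - [0,0,0]
    - [0,0,0]
    - [0,0,0]
    - [0,0,0]
    - [0,0,0]
    - [0,0,0]
  grip: 0

```text
clock: 24.5
tcp_pos: [0.5917, -0.3685, 0.3157]
orientation: [-1.496, 0.554, -0.565]
contact_force: [0.9, 0.4, -0.4]
grip_width: 0.0859
```

```bash
python3 - <<'E'
from h import *
st();snap("w13")
go((.447,-.2635,.28,-.61),(.447,-.2635,.174,-.61))
E
```

```text
t 24.5 tcp [ 0.5917 -0.3685  0.3157] yaw -0.7152 f [ 0.9  0.4 -0.4] w 0.0859 q [-0.03  0.73  0.78  1.61 -0.58  1.04  0.21]
(0.447, -0.2635, 0.28, -0.61) [-0.594, 0.114, -0.052] [-0.002, -0.067, 0.003]
(0.447, -0.2635, 0.174, -0.61) [-0.595, 0.467, -0.054] [-0.002, -0.067, 0.003]
```

View pics/w13.png

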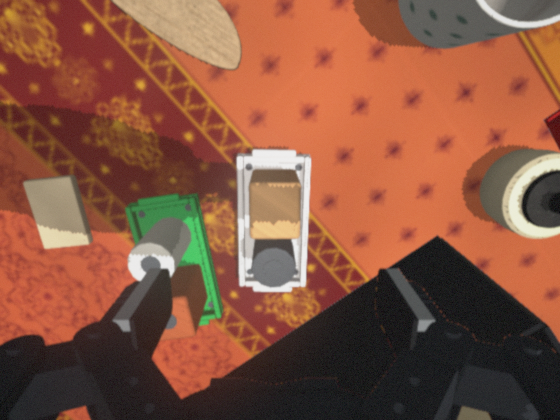

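Call:
step_arm:
  xyz:
    - [-0.2,0,-0.02]
    - [-0.4,0.05,-0.04]
    - [-0.594,0.114,-0.052]
    - [-0.594,0.114,-0.052]
    - [-0.594,0.114,-0.052]
    - [-0.594,0.114,-0.052]
    - [-0.594,0.114,-0.052]
  rotation:
    - [0,-0.07,0]
    - [0,-0.07,0.003]
    - [0,-0.07,0.003]
    - [0,-0.07,0.003]
    - [0,-0.07,0.003]
    - [0,-0.07,0.003]
    - [0,-0.07,0.003]
  grip: 0.3

```text
clock: 25.42
tcp_pos: [0.4479, -0.264, 0.2802]
orientation: [-1.516, 0.472, -0.476]
contact_force: [0.5, 0.1, -0.4]
grip_width: 0.0601
```

```bash
python3 - <<'E'
from h import *
import pickle
st();snap("w14")
o,f=pickle.load(open("w13.pkl","rb"));c=cam(f,o)
P=onplane(c,[(250,184),(300,182),(300,238),(250,239)],.055);print('block',P.mean(0),P)
E
```

```text
t 25.425 tcp [ 0.4479 -0.264   0.2802] yaw -0.6053 f [ 0.5  0.1 -0.4] w 0.0601 q [-0.2   0.5   0.8   2.07 -0.52  0.77  0.31]
block [ 0.59425566 -0.36959636  0.055     ] [[ 0.5943291  -0.34387114  0.055     ]
 [ 0.62055613 -0.36493629  0.055     ]
 [ 0.59460482 -0.39612419  0.055     ]
 [ 0.56753259 -0.37345381  0.055     ]]
```

View pics/w14.png

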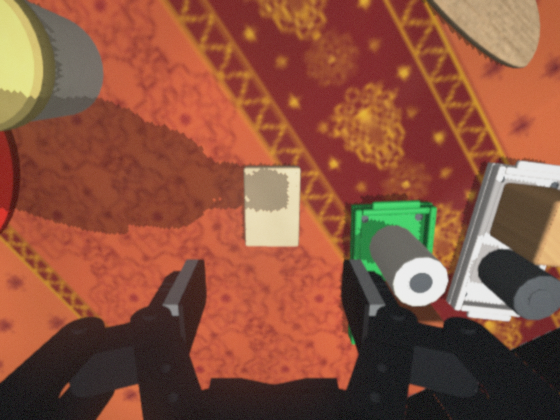

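```bash
python3 - <<'E'
from h import *
import pickle
o,f=pickle.load(open("w14.pkl","rb"));c=cam(f,o)
P=onplane(c,[(244,168),(299,166),(299,247),(245,246)],.009);print(P.mean(0),P)
go((.447,-.2635,.19,-.605),(.447,-.2635,.174,-.605))
E
```

```text
[ 0.44712202 -0.26400538  0.009     ] [[ 0.44800551 -0.22901941  0.009     ]
 [ 0.4801278  -0.24960689  0.009     ]
 [ 0.44643819 -0.30048577  0.009     ]
 [ 0.41391658 -0.27690944  0.009     ]]
(0.447, -0.2635, 0.19, -0.605) [-0.003, 0.3, -0.001] [-0.002, -0.0, 0.001]
(0.447, -0.2635, 0.174, -0.605) [-0.003, 0.354, -0.001] [-0.002, -0.0, 0.001]
```

Call:
step_arm:
  xyz:
    - [-0.003,0.12,0]
    - [-0.003,0.24,0]
    - [-0.003,0.3,0]
    - [-0.003,0.335,0]
    - [-0.003,0.352,0]
    - [-0.003,0.352,0]
    - [-0.003,0.352,0]
  rotation:
    - [0,0,0]
    - [0,0,0]
    - [0,0,0]
    - [0,0,0]
    - [0,0,0]
    - [0,0,0]
    - [0,0,0]

```text
clock: 26.35
tcp_pos: [0.4476, -0.2634, 0.1752]
orientation: [-1.516, 0.471, -0.477]
contact_force: [0.4, 0.6, 0.5]
grip_width: 0.0599
```

Call:
step_arm:
  xyz:
    - [0,0,0]
    - [0,0,0]
    - [0,0,0]
    - [0,0,0]
    - [0,0,0]
  rotation:
    - [0,0,0]
    - [0,0,0]
    - [0,0,0]
    - [0,0,0]
    - [0,0,0]
  grip: 1
  force: 30

```text
clock: 26.98
tcp_pos: [0.4478, -0.2635, 0.176]
orientation: [-1.516, 0.47, -0.478]
contact_force: [-1.1, 2.0, 6.6]
grip_width: 0.039
```

```bash
python3 - <<'E'
from h import *
st();snap("w15")
E
```

```text
t 26.975 tcp [ 0.4478 -0.2635  0.176 ] yaw -0.6052 f [-1.1  2.   6.6] w 0.039 q [-0.05  0.66  0.61  2.11 -0.71  0.57  0.46]
```

View pics/w15.png

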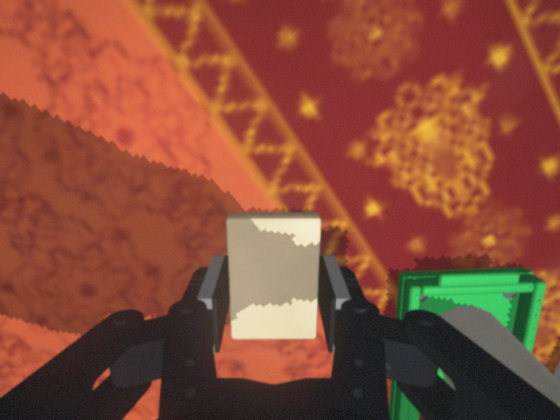

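```bash
python3 - <<'E'
from h import *
go((.4478,-.2635,.33,-.605),(.594,-.369,.33,WY),(.594,-.369,.25,WY),(.594,-.369,.2325,WY))
E
```

```text
(0.4478, -0.2635, 0.33, -0.605) [0.002, -0.513, 0.002] [-0.002, -0.0, 0.002]
(0.594, -0.369, 0.33, -0.715) [0.603, -0.511, -0.01] [-0.002, 0.07, 0.002]
(0.594, -0.369, 0.25, -0.715) [0.602, -0.245, -0.011] [-0.002, 0.07, 0.002]
(0.594, -0.369, 0.2325, -0.715) [0.601, -0.186, -0.011] [-0.002, 0.07, 0.002]
```

Call:
step_arm:
  xyz:
    - [0,-0.15,0]
    - [0,-0.35,0]
    - [0,-0.513,0]
    - [0.1,-0.513,0]
    - [0.28,-0.513,0]
    - [0.45,-0.513,-0.01]
    - [0.602,-0.513,-0.011]
    - [0.602,-0.513,-0.011]
    - [0.602,-0.513,-0.011]
    - [0.602,-0.4,-0.011]
    - [0.602,-0.3,-0.011]
    - [0.602,-0.245,-0.011]
    - [0.602,-0.245,-0.011]
  rotation:
    - [0,0,0]
    - [0,0,0]
    - [0,0,0]
    - [0,0.07,0]
    - [0,0.07,0]
    - [0,0.07,0]
    - [0,0.07,0]
    - [0,0.07,0]
    - [0,0.07,0]
    - [0,0.07,0]
    - [0,0.07,0]
    - [0,0.07,0]
    - [0,0.07,0]

```text
clock: 28.65
tcp_pos: [0.5935, -0.3684, 0.2495]
orientation: [-1.494, 0.557, -0.561]
contact_force: [0.3, -0.5, -0.4]
grip_width: 0.0387
```

```bash
python3 - <<'E'
from h import *
st();snap("w16");snap("s16","side")
import pickle
im=pickle.load(open("s16.pkl","rb"))[1]['pixels'][:,:,::-1]
cv2.imwrite("pics/s16z.png",cv2.resize(im[200:400,200:400],None,fx=3,fy=3,interpolation=cv2.INTER_CUBIC))
go((.594,-.369,.2325,WY))
E
```

```text
t 28.65 tcp [ 0.5935 -0.3684  0.2495] yaw -0.7152 f [ 0.3 -0.5 -0.4] w 0.0387 q [-0.    0.8   0.74  1.65 -0.65  0.95  0.26]
(0.594, -0.369, 0.2325, -0.715) [-0.001, 0.063, -0.0] [-0.003, -0.0, 0.003]
```

View pics/w16.png

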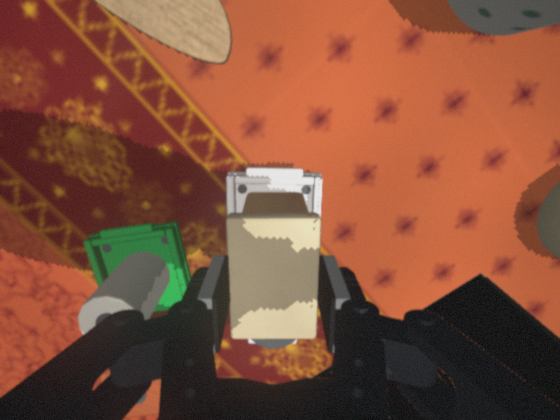

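View pics/s16z.png

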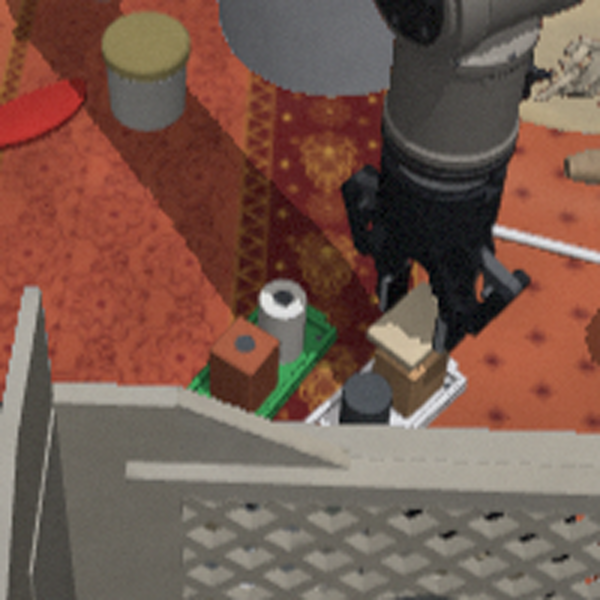

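Call:
step_arm:
  xyz:
    - [0,0.03,0]
    - [0,0.05,0]
    - [0,0.06,0]
    - [0,0.063,0]
    - [0,0.063,0]
  rotation:
    - [0,0,0]
    - [0,0,0]
    - [0,0,0]
    - [0,0,0]
    - [0,0,0]

```text
clock: 29.38
tcp_pos: [0.5943, -0.3693, 0.2324]
orientation: [-1.495, 0.555, -0.564]
contact_force: [-0.0, -0.0, 0.1]
grip_width: 0.0386
```

```bash
python3 - <<'E'
from h import *
st()
E
```

```text
t 29.375 tcp [ 0.5943 -0.3693  0.2324] yaw -0.7153 f [-0.  -0.   0.1] w 0.0386 q [ 0.    0.82  0.72  1.65 -0.66  0.92  0.27]
```

Call:
step_arm:
  xyz:
    - [0,0.003,0]
    - [0,0.005,0]
    - [0,0.005,0]
  rotation:
    - [0,0,0]
    - [0,0,0]
    - [0,0,0]

```text
clock: 29.75
tcp_pos: [0.5943, -0.3694, 0.2311]
orientation: [-1.495, 0.555, -0.564]
contact_force: [-0.5, 0.7, 1.0]
grip_width: 0.039
```

Call:
step_arm:
  xyz:
    - [0,0,0]
    - [0,0,0]
    - [0,0,0]
    - [0,0,0]
    - [0,-0.05,0]
    - [0,-0.15,0]
    - [0,-0.3,0]
    - [0,-0.35,0]
    - [0,-0.35,0]
  rotation:
    - [0,0,0]
    - [0,0,0]
    - [0,0,0]
    - [0,0,0]
    - [0,0,0]
    - [0,0,0]
    - [0,0,0]
    - [0,0,0]
    - [0,0,0]
  grip: 0.2

```text
clock: 30.88
tcp_pos: [0.5937, -0.3696, 0.3377]
orientation: [-1.495, 0.553, -0.566]
contact_force: [-0.3, 1.0, -1.4]
grip_width: 0.0682
```

```bash
python3 - <<'E'
from h import *
st();snap("w17")
go((.50,-.25,.45,-.5))
E
```

```text
t 30.875 tcp [ 0.5937 -0.3696  0.3377] yaw -0.7153 f [-0.3  1.  -1.4] w 0.0682 q [-0.04  0.71  0.81  1.59 -0.57  1.08  0.21]
(0.5, -0.25, 0.45, -0.5) [-0.494, -0.382, 0.097] [-0.003, -0.137, 0.003]
```

View pics/w17.png

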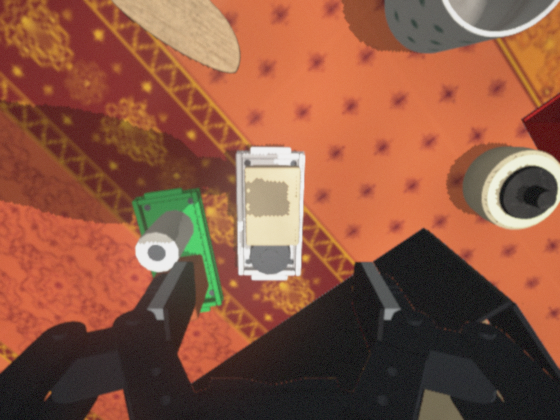

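Call:
step_arm:
  xyz:
    - [-0.05,-0.15,0.02]
    - [-0.15,-0.3,0.04]
    - [-0.3,-0.382,0.06]
    - [-0.494,-0.382,0.097]
    - [-0.494,-0.382,0.097]
    - [-0.494,-0.382,0.097]
    - [-0.494,-0.382,0.097]
  rotation:
    - [0,0,0]
    - [0,-0.06,0]
    - [0,-0.1,0]
    - [0,-0.137,0]
    - [0,-0.137,0]
    - [0,-0.137,0]
    - [0,-0.137,0]

```text
clock: 31.8
tcp_pos: [0.5005, -0.2508, 0.4498]
orientation: [-1.534, 0.388, -0.398]
contact_force: [-0.0, -0.2, 0.1]
grip_width: 0.0684
```

```bash
python3 - <<'E'
from h import *
import pickle
st();snap("w18");snap("s18","side");snap("t18","top")
o,f=pickle.load(open("w17.pkl","rb"));c=cam(f,o)
P=onplane(c,[(245,166.5),(298,166.5),(299,245.5),(244,246)],.064);print('tile',P.mean(0),P)
im=cv2.imread("pics/w18.png");cv2.imwrite("pics/w18z.png",cv2.resize(im[130:400,160:460],None,fx=2.2,fy=2.2,interpolation=cv2.INTER_CUBIC))
im=cv2.imread("pics/s18.png");cv2.imwrite("pics/s18z.png",cv2.resize(im[260:360,220:380],None,fx=5,fy=5,interpolation=cv2.INTER_CUBIC))
E
```

```text
t 31.8 tcp [ 0.5005 -0.2508  0.4498] yaw -0.5011 f [-0.  -0.2  0.1] w 0.0684 q [-0.38  0.34  0.94  1.83 -0.31  1.12  0.17]
tile [ 0.59419338 -0.37009048  0.064     ] [[ 0.60002338 -0.33521861  0.064     ]
 [ 0.62797572 -0.35962847  0.064     ]
 [ 0.59004521 -0.40620724  0.064     ]
 [ 0.55872921 -0.37930761  0.064     ]]
```

View pics/w18z.png

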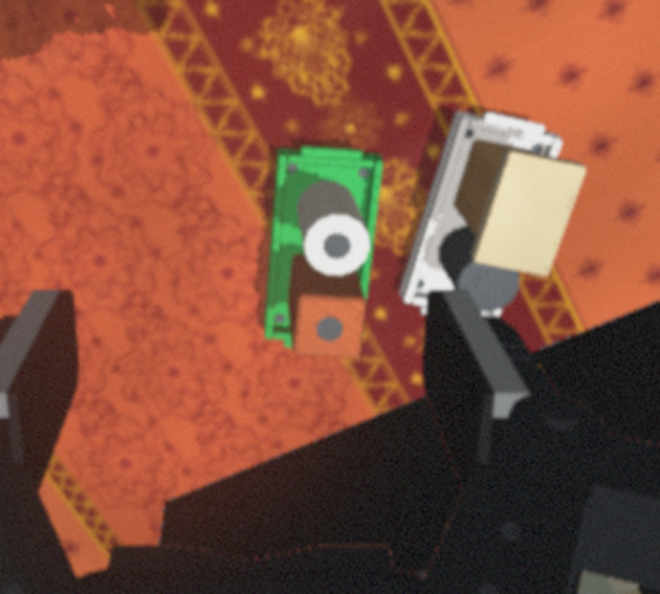

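View pics/s18z.png

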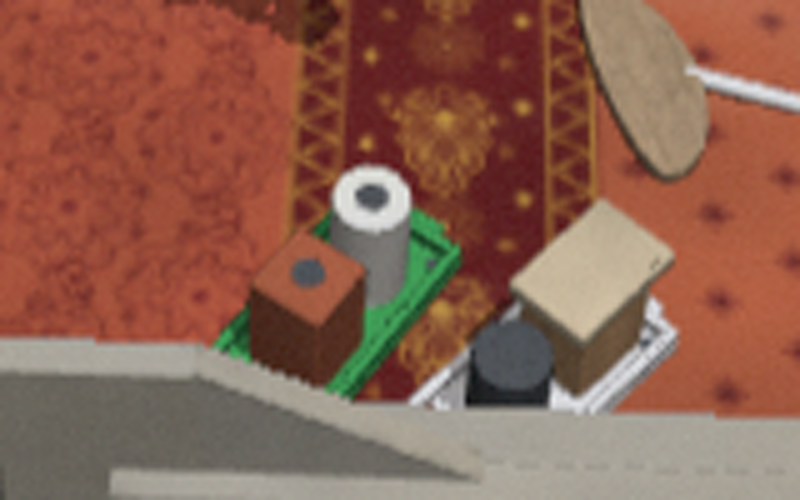

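View pics/t18.png

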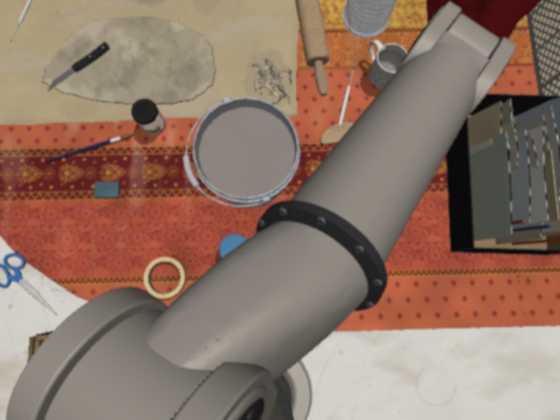

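```bash
python3 - <<'E'
from h import *
import pickle
from bench import r
o,f=pickle.load(open("w18.pkl","rb"));c=cam(f,o)
def loc(n,p,C,Y):
    d=p[:2]-C;print(n,round(d@[np.cos(Y),np.sin(Y)],4),round(d@[-np.sin(Y),np.cos(Y)],4))
for n,uv in [('white',(337,245)),('terra',(329,328))]:
    loc(n,onplane(c,np.array(uv)/2.2+[160,130],.061)[0],GC,GY)
loc('grey',np.array([.5601,-.4069]),WC,WY);loc('block',np.array([.5943,-.3696]),WC,WY);loc('tile',np.array([.5942,-.3701]),WC,WY)
print(r.hand_in())
E
```

```text
white 0.0012 0.023
terra 0.0019 -0.0237
grey 0.0007 -0.0258
block 0.002 0.0248
tile 0.0023 0.0244
the job is handed in; nothing more can be done
None
```

I've made up both kits and handed the job in at about 32 s of the 109 s allowed. The hand-in reports no verdict, so this rests on my own checks.

- **Green tray:** the terracotta prop stands in the right-hand slot and the white prop in the left.
- **White tray:** the grey prop is on the right and the wooden block on the left. The tile lies on the block, its long side along the tray.

**Last checks**, as offsets from the tray's middle in camera measurements (good to about 2 mm):

| Item | Across the tray (x) | Along the tray (y) |
|---|---|---|
| White prop | 1 mm | +23 mm |
| Terracotta prop | 2 mm | −24 mm |
| Grey prop | 1 mm | −26 mm |
| Block | 2 mm | +25 mm |

- **Tile:** I measured its centre about 0.5 mm from the block's. I placed it at the tray's yaw, and in the picture it looks aligned with the tray.
- **Standing:** in the side and wrist views everything looks upright. The carton hides the near ends of the trays from the side camera. I judged floor contact from gripper height and force, not from a view of the bases.
- **Teal tile:** it looks unmoved from the starting picture (by eye, not measured).
- **Gripper:** it was open, touching nothing and well clear of everything.
- **Disagreements:** the top camera put things up to 5 mm from where the wrist camera did, and I used the wrist camera. The grey prop measured 3–5 mm from where I released it, well inside the limits. No check failed.

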